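# Click-test the mailroom stamps and send the worn ones down the chute

### The arm

A 6-joint arm with a two-finger parallel gripper is mounted at the origin on the work surface. World frame = base frame: x ahead of the robot, y to its left, z up, the work surface at z = 0. Lengths are in m, angles in rad, forces in N, time in s.
With the tool pointing down it reaches from about 0.35 to 0.875 m from the base axis. Payload 15.5 kg.
Tool frame: the origin (TCP) lies midway between the tips of the shut fingers; the grasp point (between the pads) lies 19 mm behind it; z points along the fingers, y is the line along which they close (so a half turn about z gives the same grasp; the last joint's range is limited). The gripper opens to 85 mm and grips with 20 to 120 N. Pads are 22 mm wide; open, the fingers measure 114 mm over their backs; the gripper's body (76 mm by 85 mm) begins 54 mm behind the grasp point. The pads swing forward as they close: fully open they stand 13 mm farther back than shut.
Start: joints at [1.153, 0.494, 1.345, -0, 1.302, -0.096], TCP at [0.198, 0.593, 0.202] pointing down, gripper open.
Joint ranges: [-2.91, 2.91], [-0.82, 2.16], [0.22, 2.67], [-1.22, 4.37], [0.12, 2.79], [-3.08, 3.08]. Speed limits (rad/s): [1.89, 1.89, 2.57, 3.01, 3.01, 3.01].

### API

Orientations are given as a unit quaternion [x, y, z, w].
In Python, from bench import read_state, get_image, calibration, close_job gives the robot as it stands.
- The arm moves only by the shell command python3 -m handwheel 'ROWS'. ROWS is JSON, one flat list of numbers, 5 for each row, row after row: the opening, from -1 (shut) to 1 (fully open), then the shift along the tool's x, y, z in mm, then the turn about the tool's z in degrees. A call has 1 to 12 rows; each row is the pose to reach, as a shift and turn from the pose commanded when the call began, along the tool's axes at that moment; what a row does not reach only later rows make up. A row lasts 1/8 s, in which the tool goes at most 62.5 mm and 10.7 degrees, less where a joint would pass 70% of its speed; a pose out of reach is approached as far as the arm can. A call with a gripper value outside its range is refused whole. The fingers move at their own pace and stop on an object; the grip force is fixed at half the most. Time passes only in rows, so rows that repeat a pose let the fingers close. It gives the time, the measured TCP pose, the force, the opening and the grip force at its end, in the units of the state.
- read_state(): the state, without advancing time (a new reading comes with each control period).
- get_image(name): name is "scene" or "top" or "wrist"; returns the picture (480x640x3 uint8, blue, green, red); there is no depth.
- calibration(name): a dict with "mtx" (3x3 intrinsics, pixels), "R" (3x3) and "t" (3): a world point X has camera coordinates R X + t. Camera axes: x right, y down, z forward; pixel columns grow to the right and rows downward; lengths in m; the calibration is good to about 2 mm. The wrist camera is an equidistant fisheye: a pixel r from the principal point sees the ray r / f radians off the axis. A picture is of the moment at which its call begins: read the wrist's pose just before it. calibration takes no time and is no camera call; for the wrist camera it gives the pose at the moment of the call.
- close_job(): hands the job in; it is judged then, once.
The state is a dict: "t": time; "joints": joint angles; "dq": joint speeds; "joint_torque": joint torques, N m; "tool_pos": TCP position; "tool_rot": TCP orientation; "contact_force": force on the tool from outside, world axes, zero at the start; "wrist_torque": the same for the moment, N m; "opening": opening from 0.0 (shut) to 1.0 (fully open); "grip_force": force on a finger pad.
Only numpy, scipy, OpenCV 4.12 (cv2) and the standard library are available. Lean on these libraries where they do the work, as an engineer would, in place of code of your own. Each camera call takes 0.05 s, during which the arm holds its last target. There are 200 camera calls.

### The job

Test the three self-inking stamps on the riser one after the other, from the robot's left to its right, by pressing each cap fully down and letting go. A stamp whose cap stays latched down is left standing where it is; every stamp whose cap springs back up must end up in the tray at the foot of the chute (a push over the riser's far edge sends it there). Leave the binder clips, the scale weight and the paperweight where they are.

Things in the scene. Friction and masses are not known exactly. Their poses are not given: they have to be found in the camera images.
- riser: Fixed metal unit. Origin on the counter under the centre of a flat riser, 200 (x) x 520 (y) mm, top 60 mm up, no rims; x points from the robot side to the chute, y left along the row of stamps, z up. From its far edge (x = +100 mm) a smooth chute, full width, low side cheeks, slopes down 38 deg to a tray at x = +170 mm; a stamp pushed over the edge until it tips slides into the tray by itself.
- riser_top (a point): Centre of the riser's top face, 60 mm above the counter; axes as riser.
- lip (a point): Middle of the riser's far top edge, where the chute begins (riser x = +100 mm, height 60 mm); axes as riser.
- tray (a point): Centre of the inner floor of the shallow tray at the foot of the chute: inside 160 (x) x 520 (y) mm, floor 6 mm above the counter, walls 45 to 50 mm high; axes as riser.
- stamp_left: The left self-inking stamp of the row of three (left is the robot's left, +y), loose on the riser, about 0.44 kg. Housing 46 (x) x 62 (y) x 42 (z) mm, origin at the centre of its underside, z up; with the cap on top up it is 66 mm high. Its x axis points to the chute within 0.2 rad. All three look alike.
- cap_left (a joint): How far the cap of stamp_left is pressed down, in m: 0 is up, 0.010 is fully down. Pressing takes up to 10 N. A sound latch keeps the cap at 0.010 after release; a worn one lets it spring back to 0. Which of the three are worn, and how many (none to all), changes from run to run.
- cap_left_top (a point): Centre of the top face of the cap of stamp_left, where to press (flat, 36 x 52 mm; 66 mm above the stamp's underside when up, 56 mm when latched); moves with the cap.
- stamp_middle: The middle self-inking stamp of the row of three (left is the robot's left, +y), loose on the riser, about 0.44 kg. Housing 46 (x) x 62 (y) x 42 (z) mm, origin at the centre of its underside, z up; with the cap on top up it is 66 mm high. Its x axis points to the chute within 0.2 rad. All three look alike.
- cap_middle (a joint): How far the cap of stamp_middle is pressed down, in m: 0 is up, 0.010 is fully down. Pressing takes up to 10 N. A sound latch keeps the cap at 0.010 after release; a worn one lets it spring back to 0. Which of the three are worn, and how many (none to all), changes from run to run.
- cap_middle_top (a point): Centre of the top face of the cap of stamp_middle, where to press (flat, 36 x 52 mm; 66 mm above the stamp's underside when up, 56 mm when latched); moves with the cap.
- stamp_right: The right self-inking stamp of the row of three (left is the robot's left, +y), loose on the riser, about 0.44 kg. Housing 46 (x) x 62 (y) x 42 (z) mm, origin at the centre of its underside, z up; with the cap on top up it is 66 mm high. Its x axis points to the chute within 0.2 rad. All three look alike.
- cap_right (a joint): How far the cap of stamp_right is pressed down, in m: 0 is up, 0.010 is fully down. Pressing takes up to 10 N. A sound latch keeps the cap at 0.010 after release; a worn one lets it spring back to 0. Which of the three are worn, and how many (none to all), changes from run to run.
- cap_right_top (a point): Centre of the top face of the cap of stamp_right, where to press (flat, 36 x 52 mm; 66 mm above the stamp's underside when up, 56 mm when latched); moves with the cap.
- clip_a: Purple binder clip, 16 x 32 x 14 mm with wire handles to 31 mm, on the riser between the left and middle stamps; origin under its centre. To be left alone.
- clip_b: Purple binder clip, 16 x 32 x 14 mm with wire handles to 31 mm, on the counter to the left; origin under its centre. To be left alone.
- clip_c: Purple binder clip, 16 x 32 x 14 mm with wire handles to 31 mm, on the counter to the left; origin under its centre. To be left alone.
- clip_d: Purple binder clip, 16 x 32 x 14 mm with wire handles to 31 mm, on the counter to the right; origin under its centre. To be left alone.
- scale_weight: Steel letter scale weight, 32 mm across, 44 mm high, on the riser between the middle and right stamps; origin under its centre. To be left alone.
- paperweight: Clear glass paperweight, a dome 68 mm across, 40 mm high, on the counter to the right; origin under its centre. To be left alone.
- clip_holder: Yellow magnetic clip holder, fixed, 70 x 70 x 56 mm, on the counter to the left; origin under its centre. Not needed.

How it is judged:
On the way, in this order (a step that is already met when the one before it is completed fails the run):
1. the cap of the left stamp is pressed fully down (at least 8.5 mm of its 10 mm) (value of joint cap_left above 0.0085 m), for 0.1 s.
2. the cap of the middle stamp is pressed fully down (at least 8.5 mm of its 10 mm) (value of joint cap_middle above 0.0085 m), for 0.1 s.
3. the cap of the right stamp is pressed fully down (at least 8.5 mm of its 10 mm) (value of joint cap_right above 0.0085 m), for 0.1 s.
At the end, for the whole second after the job is handed in: Each stamp is at rest: either cap at least 7 mm down, upright (0.15 rad) and within 40 mm of its start; or cap less than 4 mm down and lying any way round in the tray (origin 80 mm before to 85 mm beyond its centre, 270 mm to each side, under 70 mm above its floor) (((value of joint cap_left above 0.007 m and distance of stamp_left from where it was at the start of the episode below 0.04 m and angle between stamp_left's own z axis and vertical below 0.15 rad and linear speed of stamp_left below 0.02 m/s) or (value of joint cap_left below 0.004 m and x of stamp_left in the frame of tray between -0.08 and 0.085 m and y of stamp_left in the frame of tray between -0.27 and 0.27 m and z of stamp_left in the frame of tray below 0.07 m and linear speed of stamp_left below 0.02 m/s)) and ((value of joint cap_middle above 0.007 m and distance of stamp_middle from where it was at the start of the episode below 0.04 m and angle between stamp_middle's own z axis and vertical below 0.15 rad and linear speed of stamp_middle below 0.02 m/s) or (value of joint cap_middle below 0.004 m and x of stamp_middle in the frame of tray between -0.08 and 0.085 m and y of stamp_middle in the frame of tray between -0.27 and 0.27 m and z of stamp_middle in the frame of tray below 0.07 m and linear speed of stamp_middle below 0.02 m/s)) and ((value of joint cap_right above 0.007 m and distance of stamp_right from where it was at the start of the episode below 0.04 m and angle between stamp_right's own z axis and vertical below 0.15 rad and linear speed of stamp_right below 0.02 m/s) or (value of joint cap_right below 0.004 m and x of stamp_right in the frame of tray between -0.08 and 0.085 m and y of stamp_right in the frame of tray between -0.27 and 0.27 m and z of stamp_right in the frame of tray below 0.07 m and linear speed of stamp_right below 0.02 m/s))); the robot touches nothing.
It fails at once if a binder clip, the scale weight or the paperweight is moved by more than 25 mm (distance of any of clip_a, clip_b, clip_c, clip_d, scale_weight, paperweight from where it was at the start of the episode above 0.025 m).
It also fails if it takes over 64 s, if anything falls off the work surface, if the arm or the gripper's body presses on something with over 40 N, if the wrist force passes 120 N, or if a joint passes its speed limit or range.

## Working session

There is one attempt and no reset: what is moved stays moved. The work goes in short steps, Python scripts to look and compute and a shell command to move; the robot and the scene stay as the last step left them, time stands still between calls to the robot, and variables do not carry over. Pictures are saved under pics/ and viewed, at most 10 in all, crops included, and the job is handed in when it is done.

```bash
mkdir -p pics; ls; python3 - <<'E'
from bench import *
import cv2
s=read_state();print(s['t'],s['tool_pos'],s['tool_rot'],s['opening'])
for n in('scene','top'):
    cv2.imwrite(f'pics/{n}0.png',get_image(n));c=calibration(n);print(n,c)
E
```

```text
pics
0.0 [0.19809915 0.59235312 0.20129898] [ 1.60692335e-01  9.87004350e-01 -6.05224977e-04 -1.43938563e-04] 0.9995751809853591
scene {'mtx': array([[569.46123196,   0.        , 325.32592122],
       [  0.        , 569.46123196, 235.95936412],
       [  0.        ,   0.        ,   1.        ]]), 'R': array([[ 0.2965546 ,  0.95479351,  0.02060886],
       [ 0.69257412, -0.2001518 , -0.69302261],
       [-0.65756859,  0.21979221, -0.72062122]]), 't': array([-0.22174479, -0.29754471,  1.89522095])}
top {'mtx': array([[465.02420157,   0.        , 317.40970597],
       [  0.        , 465.02420157, 239.23625154],
       [  0.        ,   0.        ,   1.        ]]), 'R': array([[-0.00789887, -0.99994329, -0.00714324],
       [-0.99570479,  0.00852397, -0.09219172],
       [ 0.09224738,  0.00638434, -0.99571565]]), 't': array([0.08594682, 0.5778141 , 1.60581427])}
```

View pics/top0.png

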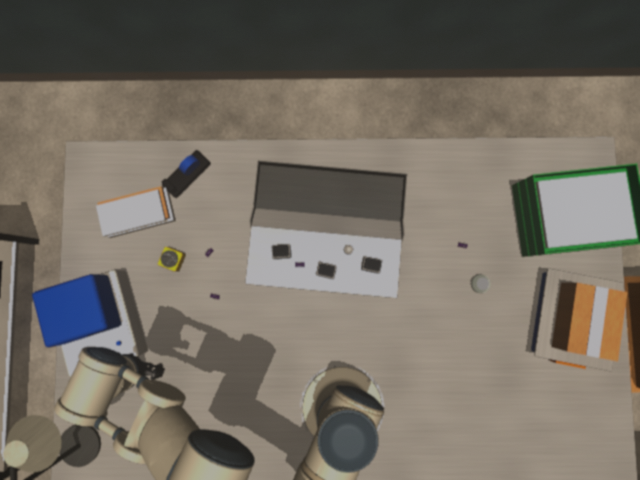

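View pics/scene0.png

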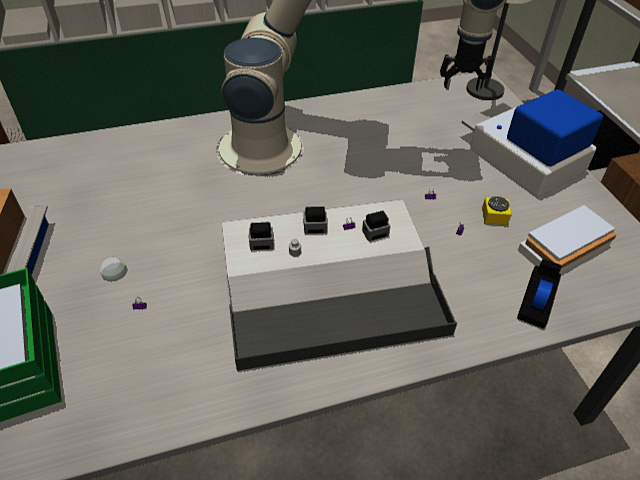

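Top: the riser face has corners near (251,226), (403,238), (397,297) and (247,283). The stamps are at (281,251), (327,270) and (372,265), clip_a at (300,265), and the weight at (348,249). The scene view agrees, with stamps at (376,225), (315,218) and (261,235).

```bash
cat > h.py <<'E'
from bench import *
import cv2, numpy as np
def ray(n,u,v,z,c=None):
    c=c or calibration(n);K,R,t=c['mtx'],c['R'],c['t']
    d=R.T@np.linalg.inv(K)@np.array([u,v,1.]);o=-R.T@t
    return o+d*(z-o[2])/d[2]
E
python3 - <<'E'
from h import *
a=cv2.imread('pics/top0.png');b=cv2.imread('pics/scene0.png')
for p in [(251,226),(403,238),(397,297),(247,283)]: print('corner',ray('top',*p,.06).round(3))
def blobs(n,im,roi,th,z):
    x0,y0,x1,y1=roi;g=im[y0:y1,x0:x1].max(2);m=(g<th).astype('uint8')
    k,l,st,ce=cv2.connectedComponentsWithStats(m)
    for i in range(1,k):
        if st[i,4]>20:
            ys,xs=np.where(l==i);r=cv2.minAreaRect(np.c_[xs,ys].astype('float32'))
            c=ce[i]+[x0,y0];print(n,st[i],c.round(1),r[1],round(r[2]),ray(n,*c,z).round(4))
blobs('top',a,(262,240,392,282),60,.126)
blobs('scene',b,(235,200,400,255),45,.12)
A=cv2.resize(a[225:300,240:410],None,fx=4.6,fy=4.6,interpolation=cv2.INTER_CUBIC)
B=cv2.resize(b[195:270,230:400],None,fx=4.6,fy=4.6,interpolation=cv2.INTER_CUBIC)[:250]
cv2.imwrite('pics/crop0.png',np.vstack([A,B]))
E
```

```text
corner [0.623 0.31  0.06 ]
corner [ 0.577 -0.213  0.06 ]
corner [ 0.376 -0.188  0.06 ]
corner [0.427 0.323 0.06 ]
top [ 12   6  14  10 125] [280.4 250.3] (9.0, 13.0) 90 [0.5337 0.2025 0.126 ]
top [103  19  15  11 130] [372.1 264. ] (14.31647777557373, 9.021342277526855) 11 [ 0.4864 -0.0981  0.126 ]
top [ 57  25  15  11 121] [326.  269.6] (13.558155059814453, 8.785684585571289) 13 [0.4691 0.0532 0.126 ]
scene [ 70   7  21  15 281] [315.  214.1] (14.0, 20.0) 90 [0.4814 0.0515 0.12  ]
scene [131  11  22  19 293] [376.4 219.9] (14.924859046936035, 21.24770736694336) 73 [0.5467 0.2002 0.12  ]
scene [128  21  26  20 234] [374.8 233. ] (27.110158920288086, 17.07512092590332) 13 [0.5904 0.1791 0.12  ]
scene [ 15  23  21  16 304] [260.1 230.1] (15.0, 20.0) 90 [ 0.4991 -0.1005  0.12  ]
scene [ 69  24  23  10 197] [315.1 228.2] (9.0, 22.0) 90 [0.5316 0.0369 0.12  ]
scene [ 15  40  23  10 202] [261.1 244.6] (9.0, 22.0) 90 [ 0.5492 -0.1092  0.12  ]
```

View pics/crop0.png

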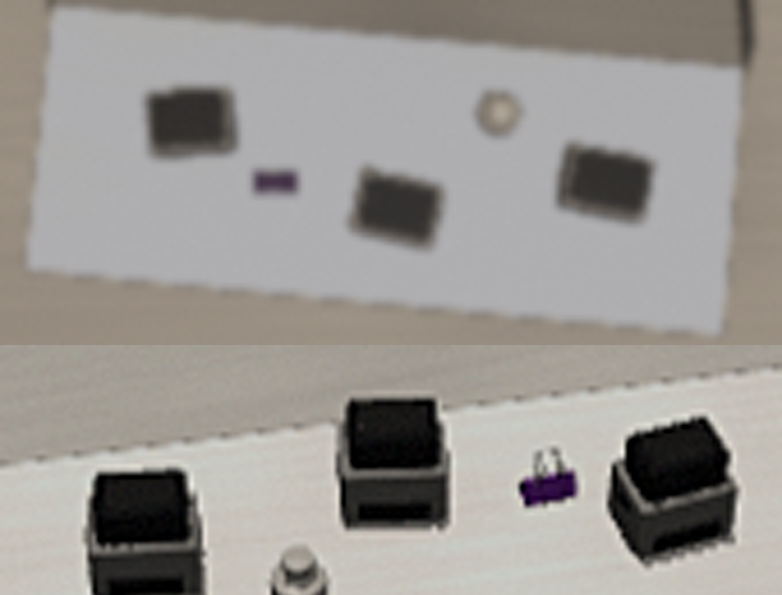

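```bash
cat >> h.py <<'E'
from scipy.spatial.transform import Rotation as Ro
YAW=-0.092; C0=np.array([.5008,.058])
ex=np.array([np.cos(YAW),np.sin(YAW)]); ey=np.array([-ex[1],ex[0]])
def riser(p): d=np.array(p[:2])-C0; return np.array([d@ex,d@ey])
def world(r): return C0+r[0]*ex+r[1]*ey
def rel(xyz):
    "mm shift in tool axes and turn about tool z (deg) to bring tool y along riser y"
    s=read_state();R=Ro.from_quat(s['tool_rot'])
    d=R.inv().apply(np.array(xyz)-s['tool_pos'])*1e3
    y=R.inv().apply([*ey,0]);return d.round(1),round(np.degrees(np.arctan2(-y[0],y[1])),1)
E
python3 - <<'E'
from h import *
for n,p,z in [('L',(280.6,250.8),.126),('M',(326,269.6),.126),('R',(372.1,264),.126),('clip',(299.8,264.6),.075),('wt',(348.3,249.3),.1)]:
    w=ray('top',*p,z);print(n,w.round(3),riser(w).round(3))
b=cv2.imread('pics/scene0.png')
# scene: cap-top centre guesses from crop
for n,p in [('L',(230+677/4.6,195+(448-345)/4.6)),('M',(230+390/4.6,195+(418-345)/4.6)),('R',(230+138/4.6,195+(492-345)/4.6))]:
    print('scene',n,ray('scene',*p,.126).round(3))
print(rel([.534,.2025,.2]))
E
```

```text
L [0.532 0.202 0.126] [0.018 0.146]
M [0.469 0.053 0.126] [-0.031 -0.008]
R [ 0.486 -0.098  0.126] [-0.    -0.157]
clip [0.488 0.141 0.075] [-0.02   0.082]
wt [ 0.537 -0.022  0.1  ] [ 0.043 -0.077]
scene L [0.544 0.203 0.126]
scene M [0.475 0.053 0.126]
scene R [ 0.494 -0.099  0.126]
(array([-442.2, -263.2,    1.6]), np.float64(-13.2))
```

```bash
python3 -m handwheel '[-1,-444,-262,0,-13,-1,-444,-262,0,-13,-1,-444,-262,0,-13,-1,-444,-262,0,-13,-1,-444,-262,0,-13,-1,-444,-262,0,-13,-1,-444,-262,0,-13,-1,-444,-262,0,-13,-1,-444,-262,0,-13,-1,-444,-262,0,-13,-1,-444,-262,0,-13,-1,-444,-262,0,-13]'; python3 -c "
from h import *;print(rel([.536,.202,.135]))"
```

```text
t: 1.6
tool_pos: [0.5354, 0.2045, 0.2019]
tool_rot: [0.047, 0.999, 0.0, -0.0]
contact_force: [-0.1, 0.3, -0.1]
opening: -0.003
grip_force: 0.0
(array([-0.9, -2.4, 66.9]), np.float64(-0.1))
```

```bash
python3 -m handwheel '[-1,0,-2,60,0,-1,0,-2,70,0,-1,0,-2,76,0,-1,0,-2,80,0,-1,0,-2,83,0,-1,0,-2,86,0,-1,0,-2,86,0,-1,0,-2,86,0]'
```

```text
t: 2.6
tool_pos: [0.5361, 0.2014, 0.116]
tool_rot: [0.048, 0.999, 0.0, 0.0]
contact_force: [-0.2, 0.0, -0.2]
opening: 0.005
grip_force: 0.0
```

```bash
python3 -m handwheel '[-1,0,0,2,0,-1,0,0,2,0]'; python3 -m handwheel '[-1,0,0,2,0,-1,0,0,2,0]'
```

```text
t: 2.85
tool_pos: [0.536, 0.2014, 0.1138]
tool_rot: [0.048, 0.999, -0.0, -0.0]
contact_force: [-0.3, 0.9, -0.5]
opening: 0.003
grip_force: 0.0
t: 3.1
tool_pos: [0.5359, 0.2014, 0.1117]
tool_rot: [0.048, 0.999, -0.0, -0.0]
contact_force: [1.4, 0.0, 0.2]
opening: -0.003
grip_force: 0.0
```

```bash
python3 - <<'E'
from h import *
a=get_image('scene')[150:270,290:450];w=get_image('wrist')
cv2.imwrite('pics/p1.png',np.hstack([cv2.resize(a,(480,360),interpolation=cv2.INTER_CUBIC),cv2.resize(w,(320,360))]))
E
```

```text
(no output)
```

View pics/p1.png

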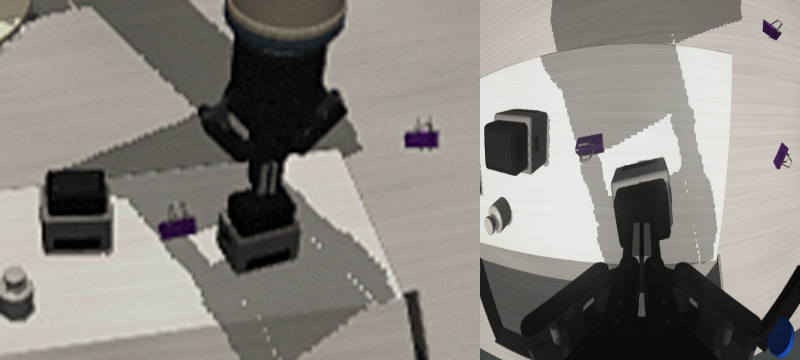

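```bash
python3 - <<'E'
from h import *
def proj(n,X):
    c=calibration(n);p=c['mtx']@(c['R']@np.array(X)+c['t']);return p[:2]/p[2]
X=read_state()['tool_pos'];print(X,proj('scene',X),proj('top',X))
def tri(pt,ps):
    P=[calibration(n)['mtx']@np.c_[calibration(n)['R'],calibration(n)['t']] for n in('top','scene')]
    h=cv2.triangulatePoints(*P,np.array(pt,float),np.array(ps,float)).ravel();return (h[:3]/h[3]).round(4)
for n,a,b in [('cornerFR',(403,238),(232,308)),('cornerNL',(247,283),(404,200)),('L',(280.6,250.8),(377.2,217.4)),('M',(326,269.6),(314.8,210.9)),('R',(372.1,264),(260,227))]: print(n,tri(a,b))
a=cv2.imread('pics/scene0.png')
s=get_image('scene')
u,v=proj('scene',X)
f=lambda im,k=10:cv2.resize(im[200:250,340:420],None,fx=k//2,fy=k//2,interpolation=cv2.INTER_NEAREST)
A,S=f(a),f(s)
for I in(A,S):
    for Y,col in((X,(0,0,255)),([.535,.2015,.126],(0,255,0)),([.535,.2015,.06],(255,0,0))):
        q=proj('scene',Y);cv2.circle(I,(int((q[0]-340)*5),int((q[1]-200)*5)),3,col,-1)
t=get_image('top')[225:275,250:330];t=cv2.resize(t,None,fx=5,fy=5,interpolation=cv2.INTER_NEAREST)
cv2.imwrite('pics/p2.png',np.vstack([np.hstack([A,S]),np.hstack([t,cv2.resize(cv2.imread('pics/top0.png')[225:275,250:330],None,fx=5,fy=5,interpolation=cv2.INTER_NEAREST)])]))
E
```

```text
[0.53598844 0.20139251 0.11183573] [375.14779594 219.27116263] [281.15519724 249.93026662]
cornerFR [ 0.5911 -0.2174 -0.0471]
cornerNL [0.4303 0.3303 0.0549]
L [0.5339 0.2056 0.1155]
M [0.4696 0.0539 0.1203]
R [ 0.4867 -0.0983  0.1188]
```

View pics/p2.png

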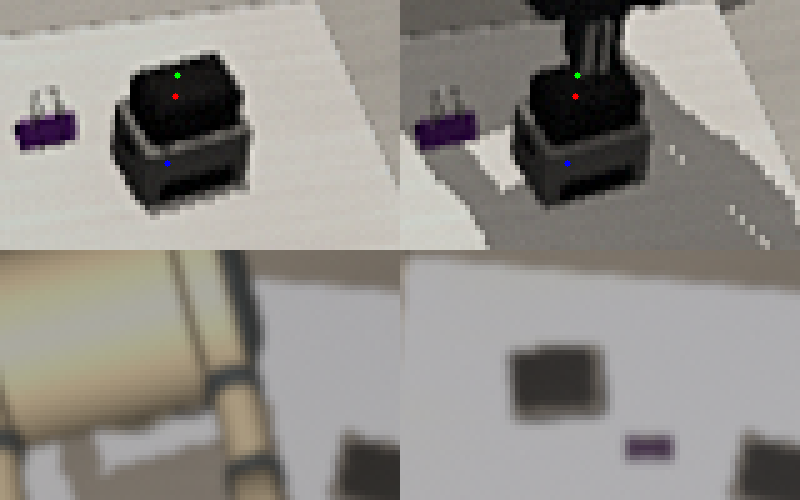

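```bash
cat >> h.py <<'E'
def wproj(X,c):
    p=c['R']@np.array(X,float)+c['t'];th=np.arctan2(np.hypot(p[0],p[1]),p[2]);ph=np.arctan2(p[1],p[0])
    f=c['mtx'][0,0];return np.array([c['mtx'][0,2]+f*th*np.cos(ph),c['mtx'][1,2]+f*th*np.sin(ph)])
def wray(u,v,z,c):
    d=np.array([u,v])-c['mtx'][:2,2];r=np.hypot(*d);th=r/c['mtx'][0,0]
    q=c['R'].T@np.array([*(np.sin(th)*d/max(r,1e-9)),np.cos(th)]);o=-c['R'].T@c['t'];return o+q*(z-o[2])/q[2]
E
python3 - <<'E'
from h import *
c=calibration('wrist');w=get_image('wrist');X=read_state()['tool_pos']
print(c['mtx'][0],-c['R'].T@c['t'],c['R'][2])
u=wproj(X,c);print(u, wproj([.536,.2014,.06],c))
x0,y0=200,170
I=cv2.resize(w[y0:y0+200,x0:x0+266],None,fx=3,fy=3,interpolation=cv2.INTER_CUBIC)
for Y,col in((X,(0,0,255)),([.536,.2015,.126],(0,255,0)),([.536,.2015,.102],(255,0,0))):
    q=wproj(Y,c);cv2.circle(I,(int((q[0]-x0)*3),int((q[1]-y0)*3)),4,col,-1)
cv2.imwrite('pics/p3.png',I);cv2.imwrite('pics/w1.png',w)
E
```

```text
[371.64829954   0.         322.93544426] [0.45633208 0.2081042  0.28357294] [ 0.30978247 -0.03044742 -0.95031983]
[325.16137731 287.17002296] [324.67734283 252.74582327]
```

View pics/p3.png

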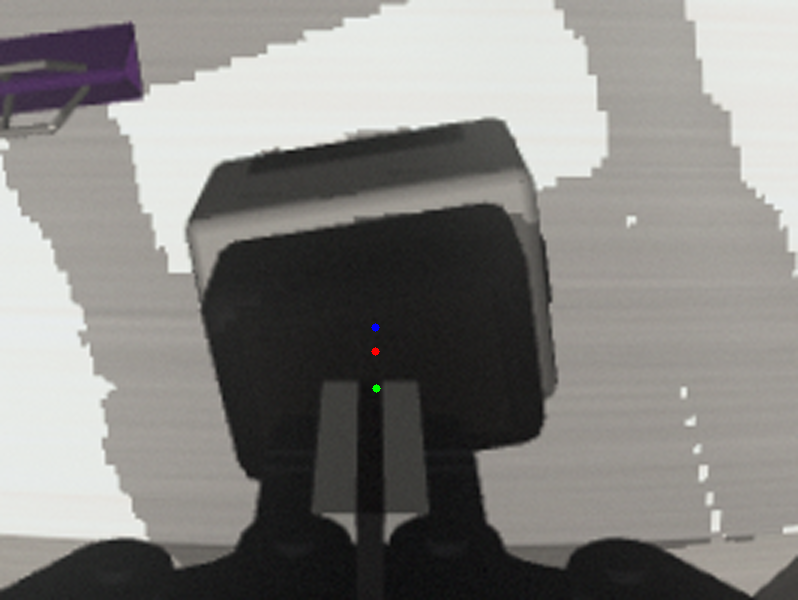

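```bash
python3 - <<'E'
from h import *
c=calibration('wrist');w=cv2.imread('pics/w1.png')
f=lambda x,y,z:wray(200+x/3,170+y/3,z,c).round(4)
for z in(.116,.126): print('far cap edge',z,f(250,475,z),f(540,435,z))
print('near cap base',f(228,243,.102),f(505,207,.102))
print('near housing edge z.102',f(190,225,.102),f(528,175,.102))
for x in(270,300,450): print(x,w[170+205//3:170+470//3,200+x//3].max(1))
I=cv2.resize(w[170:370,200:466],None,fx=3,fy=3,interpolation=cv2.INTER_CUBIC)
I=np.clip(I[150:520,150:600].astype(float)*4,0,255).astype('uint8')
t=cv2.imread('pics/scene0.png')
cv2.imwrite('pics/p4.png',I)
E
```

```text
far cap edge 0.116 [0.5561 0.1775 0.116 ] [0.553  0.2284 0.116 ]
far cap edge 0.126 [0.5501 0.1793 0.126 ] [0.5472 0.2271 0.126 ]
near cap base [0.5177 0.1775 0.102 ] [0.5158 0.2258 0.102 ]
near housing edge z.102 [0.5138 0.1713 0.102 ] [0.5104 0.23   0.102 ]
270 [ 76 101 124 130 138 148 154 159 158 151 108  35  33  35  34  31  34  35
  36  34  33  36  35  31  34  34  31  33  34  35  33  32  35  32  37  33
  36  34  35  35  34  35  34  35  34  34  35  34  34  35  34  34  34  36
  33  34  33  35  32  32  33  33  33  29  33  31  33  33  33  33  31  29
  33  33  29  31  26  28  30  29  28  24  33  32  29  27  27  32]
300 [112 127 135 142 151 158 160 161 132  70  35  32  35  33  35  32  33  32
  30  33  28  31  27  32  31  31  30  30  32  31  34  34  32  36  32  34
  31  31  33  35  32  33  30  31  34  33  31  32  34  33  34  30  33  28
  26  29  26  32  29  31  31  31  27  31  30  29  30  28  31  28  27  23
  25  24  25  28  23  23  22  25  27  27  32  29  26  24  22  26]
450 [142  61  39  41  40  36  39  41  33  34  33  32  31  35  30  33  30  32
  34  32  31  33  32  32  32  31  32  29  32  33  34  32  33  31  35  27
  34  31  29  31  29  32  31  26  31  33  32  32  28  28  30  31  27  30
  29  27  29  25  29  27  27  25  25  27  24  25  29  28  27  26  21  22
  22  21  19  20  21  19  24  21  23  25  28  27  25  22  21  25]
```

View pics/p4.png

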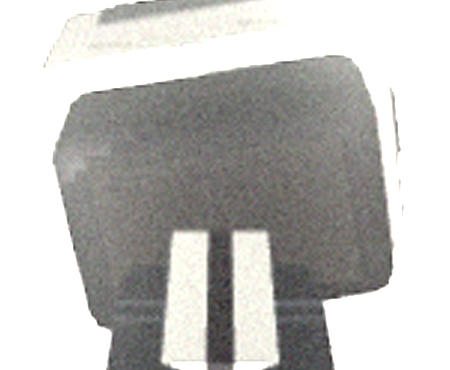

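The wrist view has the shut fingertips over the cap centre, near full-resolution pixel (325,297). The cap outline agrees with the stamp at (0.535, 0.202). There is no contact force yet, so I'll go on down in small steps.

```bash
for i in 1 2 3; do python3 -m handwheel '[-1,0,0,2,0,-1,0,0,2,0]' | egrep 'pos|force: \['; done
```

```text
tool_pos: [0.5359, 0.2014, 0.1097]
contact_force: [0.1, 0.3, -0.1]
tool_pos: [0.5359, 0.2014, 0.1077]
contact_force: [0.6, 0.1, 0.6]
tool_pos: [0.5359, 0.2014, 0.1057]
contact_force: [0.1, 0.3, -0.3]
```

```bash
for i in 1 2 3; do python3 -m handwheel '[-1,0,0,1,0,-1,0,0,2,0]' | egrep 'pos|force: \['; done; python3 - <<'E'
from h import *
cv2.imwrite('pics/w2.png',get_image('wrist'));s=get_image('scene');cv2.imwrite('pics/s2.png',s)
a=cv2.imread('pics/scene0.png')
f=lambda i:cv2.resize(np.clip(i[195:250,345:415]*2.0,0,255).astype('uint8'),None,fx=5.6,fy=5.6,interpolation=cv2.INTER_CUBIC)
I=np.hstack([f(a),f(s)]);w=cv2.resize(cv2.imread('pics/w2.png')[200:350,200:460],None,fx=1.9,fy=1.9);w=np.clip(w*2.0,0,255).astype('uint8')
J=np.zeros((285,784,3),'uint8');J[:w.shape[0],:w.shape[1]]=w
cv2.imwrite('pics/p5.png',np.vstack([I,J]))
E
```

```text
tool_pos: [0.536, 0.2014, 0.1038]
contact_force: [1.0, 0.1, -0.3]
tool_pos: [0.536, 0.2014, 0.1018]
contact_force: [0.5, 0.7, 0.7]
tool_pos: [0.536, 0.2014, 0.0998]
contact_force: [1.1, -0.2, 0.2]
```

View pics/p5.png

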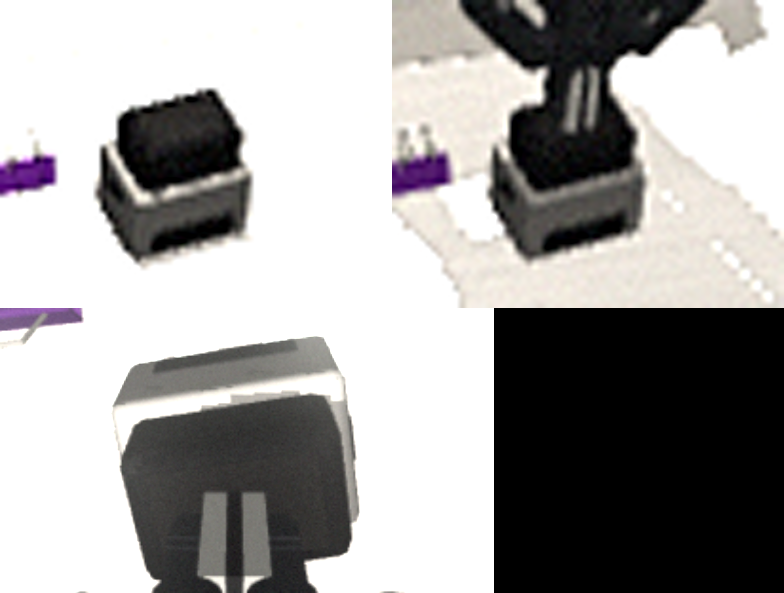

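```bash
for i in 1 2 3; do python3 -m handwheel '[-1,0,0,1,0,-1,0,0,2,0]' | egrep 'pos|force: \['; done
```

```text
tool_pos: [0.5361, 0.2014, 0.0979]
contact_force: [0.6, 0.3, -0.2]
tool_pos: [0.5362, 0.2014, 0.0962]
contact_force: [-2.8, -0.7, 8.8]
tool_pos: [0.5361, 0.2014, 0.0943]
contact_force: [-2.1, -0.6, 9.9]
```

```bash
for i in 1 2 3 4; do python3 -m handwheel '[-1,0,0,1,0,-1,0,0,2,0]' | egrep 'pos|force: \['; done
```

```text
tool_pos: [0.5362, 0.2014, 0.0923]
contact_force: [-3.4, -1.9, 10.0]
tool_pos: [0.5362, 0.2014, 0.0903]
contact_force: [-2.2, -0.7, 9.0]
tool_pos: [0.5361, 0.2014, 0.0883]
contact_force: [-2.4, -1.0, 8.3]
tool_pos: [0.5363, 0.2015, 0.0864]
contact_force: [-4.6, -1.5, 24.2]
```

```bash
python3 -m handwheel '[-1,0,0,0,0,-1,0,0,0,0]' | egrep 'pos|force: \['; python3 -m handwheel '[-1,0,0,-5,0,-1,0,0,-9,0,-1,0,0,-9,0]' | egrep 'pos|force: \['; python3 -m handwheel '[-1,0,0,-5,0,-1,0,0,-60,0,-1,0,0,-90,0,-1,0,0,-90,0,-1,0,0,-90,0]' | egrep 'pos|force: \['; python3 - <<'E'
from h import *
cv2.imwrite('pics/s3.png',get_image('scene'));c=calibration('wrist');w=get_image('wrist');cv2.imwrite('pics/w3.png',w)
u=wproj([.536,.2015,.1],c);print(u)
print(rel([.471,.053,read_state()['tool_pos'][2]]))
a=cv2.imread('pics/scene0.png');s=cv2.imread('pics/s3.png')
f=lambda i:cv2.resize(np.clip(i[195:250,345:415]*2.0,0,255).astype('uint8'),None,fx=5.6,fy=5.6,interpolation=cv2.INTER_CUBIC)
cv2.imwrite('pics/p6.png',np.vstack([np.hstack([f(a),f(s)]),np.pad(cv2.resize(w,(380,285)),((0,0),(0,404),(0,0)))]))
E
```

```text
tool_pos: [0.5362, 0.2015, 0.0865]
contact_force: [-3.5, -1.2, 12.9]
tool_pos: [0.5361, 0.2015, 0.0955]
contact_force: [-2.6, -1.4, 8.5]
tool_pos: [0.5357, 0.2013, 0.1844]
contact_force: [0.4, 0.0, 0.3]
[324.99712077 238.66636228]
(array([  49.9, -153.7,    0.2]), np.float64(-0.2))
```

View pics/p6.png

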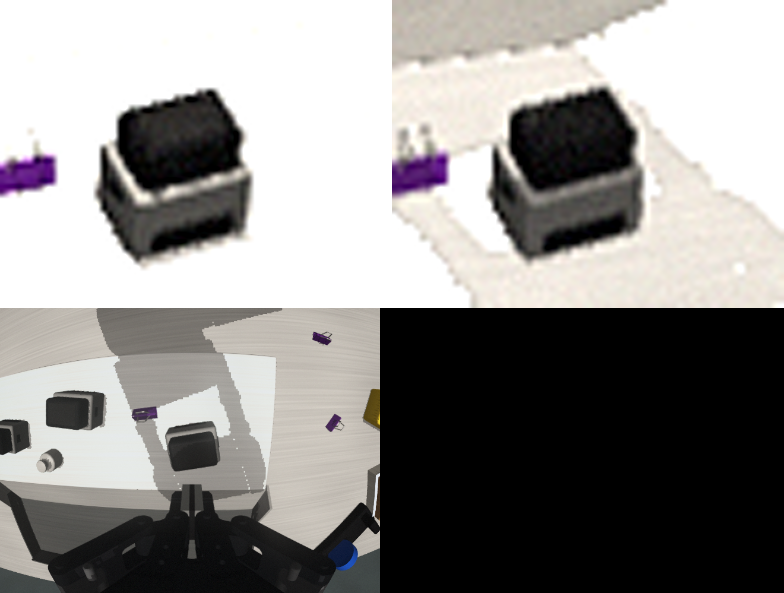

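The left cap is back up: the scene picture after release is the same as before pressing, and the finger still felt 8.5 N as it rose 9 mm. So the left stamp is worn. Middle next.

```bash
python3 -m handwheel '[-1,49,-153,0,0,-1,49,-153,0,0,-1,49,-153,0,0,-1,49,-153,0,0,-1,49,-153,20,0,-1,49,-153,50,0,-1,49,-153,70,0,-1,49,-153,80,0,-1,49,-153,83,0,-1,49,-153,83,0]' | egrep 'pos|force: \['; python3 -m handwheel '[-1,0,0,3,0,-1,0,0,5,0,-1,0,0,5,0]' | egrep 'pos|force: \['
```

```text
tool_pos: [0.4729, 0.054, 0.1022]
contact_force: [0.2, -0.6, 0.5]
tool_pos: [0.4726, 0.0538, 0.0969]
contact_force: [-0.6, -0.0, 0.6]
```

```bash
python3 -m handwheel '[-1,0,0,2,0,-1,0,0,4,0,-1,0,0,6,0,-1,0,0,7,0]' | egrep 'pos|force: \[';for i in 1 2 3; do  python3 -m handwheel '[-1,0,0,1,0,-1,0,0,1,0]' | egrep 'pos|force: \['; done
```

```text
tool_pos: [0.4728, 0.0538, 0.0902]
contact_force: [-2.1, -0.1, 9.5]
tool_pos: [0.4727, 0.0538, 0.0891]
contact_force: [-1.0, 0.1, 5.2]
tool_pos: [0.4727, 0.0538, 0.0881]
contact_force: [-1.6, -0.3, 5.0]
tool_pos: [0.4728, 0.0538, 0.0872]
contact_force: [-0.6, -0.4, 5.1]
```

```bash
for i in 1 2; do  python3 -m handwheel '[-1,0,0,1,0,-1,0,0,1,0]' | egrep 'pos|force: \['; done
```

```text
tool_pos: [0.4728, 0.0538, 0.0865]
contact_force: [-2.9, -0.2, 14.5]
tool_pos: [0.4731, 0.0538, 0.0863]
contact_force: [-8.1, 0.7, 33.2]
```

Bottomed at about 0.0865, the same height as the left stamp. I'll release and watch the force as the finger rises.

```bash
python3 -m handwheel '[-1,0,0,-1,0,-1,0,0,-1,0]' | egrep 'pos|force: \['; python3 -m handwheel '[-1,0,0,-2,0,-1,0,0,-4,0,-1,0,0,-4,0]' | egrep 'pos|force: \['; python3 -m handwheel '[-1,0,0,-5,0,-1,0,0,-60,0,-1,0,0,-90,0,-1,0,0,-90,0]' | egrep 'pos|force: \['; python3 -c "
from h import *;print(rel([.490,-.099,.1022]));cv2.imwrite('pics/s4.png',get_image('scene'))"
```

```text
tool_pos: [0.4729, 0.0538, 0.0865]
contact_force: [-3.7, 0.0, 14.9]
tool_pos: [0.4728, 0.0538, 0.0902]
contact_force: [-0.6, 0.4, 8.7]
tool_pos: [0.4738, 0.0538, 0.182]
contact_force: [-0.5, -0.1, -0.7]
(array([ -30.4, -150.6,   79.9]), np.float64(-0.2))
```

```bash
python3 -m handwheel '[-1,-30,-150,0,0,-1,-30,-150,0,0,-1,-30,-150,0,0,-1,-30,-150,0,0,-1,-30,-150,20,0,-1,-30,-150,50,0,-1,-30,-150,70,0,-1,-30,-150,80,0,-1,-30,-150,84,0,-1,-30,-150,84,0]' | egrep 'pos|force: \['; python3 -m handwheel '[-1,0,0,3,0,-1,0,0,5,0,-1,0,0,7,0,-1,0,0,9,0,-1,0,0,9,0]' | egrep 'pos|force: \['; for i in 1 2; do  python3 -m handwheel '[-1,0,0,1,0,-1,0,0,1,0]' | egrep 'pos|force: \['; done
```

```text
tool_pos: [0.4879, -0.0978, 0.096]
contact_force: [-2.4, 2.3, 4.2]
tool_pos: [0.4881, -0.0981, 0.0874]
contact_force: [-1.6, 1.0, 3.7]
tool_pos: [0.4882, -0.0982, 0.0866]
contact_force: [-4.2, 2.5, 10.7]
tool_pos: [0.4884, -0.0982, 0.0864]
contact_force: [-7.1, 4.2, 29.4]
```

```bash
python3 -m handwheel '[-1,0,0,-1,0,-1,0,0,-1,0]' | egrep 'pos|force: \['; python3 -m handwheel '[-1,0,0,-2,0,-1,0,0,-4,0,-1,0,0,-4,0]' | egrep 'pos|force: \['; python3 -m handwheel '[-1,0,0,-5,0,-1,0,0,-60,0,-1,0,0,-90,0,-1,0,0,-90,0,-1,60,0,-90,0,-1,120,0,-90,0,-1,120,0,-90,0]' | egrep 'pos|force: \['; python3 - <<'E'
from h import *
s=get_image('scene');t=get_image('top');cv2.imwrite('pics/s5.png',s);cv2.imwrite('pics/t5.png',t)
a=cv2.imread('pics/scene0.png')
f=lambda i:cv2.resize(np.clip(i[195:265,235:415]*1.7,0,255).astype('uint8'),None,fx=4.4,fy=4.2,interpolation=cv2.INTER_CUBIC)
cv2.imwrite('pics/p7.png',np.vstack([f(a),f(s)]))
print(rel([.5,.058,.19]))
E
```

```text
tool_pos: [0.4883, -0.0983, 0.0866]
contact_force: [-2.4, 2.6, 11.0]
tool_pos: [0.4884, -0.0984, 0.0903]
contact_force: [-1.5, 2.4, 7.8]
tool_pos: [0.3639, -0.0856, 0.179]
contact_force: [0.9, -0.9, 0.0]
(array([-116.8,  157. ,  -10.2]), np.float64(-0.2))
```

View pics/p7.png

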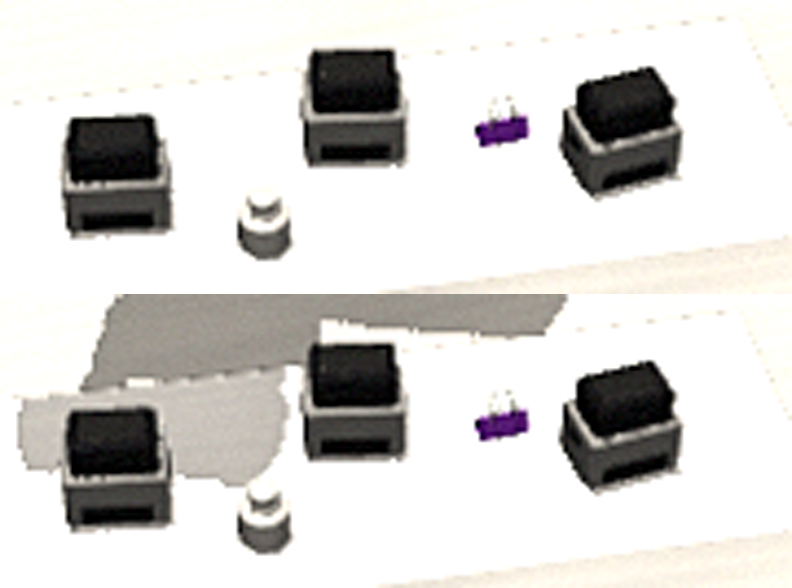

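All three caps stand as high as before pressing, and each pushed back at 8–9 N as the finger rose, so all three are worn. I'll push them over the lip, starting with the right one because the arm is already there.

```bash
python3 - <<'E'
from h import *
for n,f in(('before','scene0'),('after','s5')):
    g=cv2.imread(f'pics/{f}.png').max(2)
    print(n,[(g[r[1]:r[3],r[0]:r[2]]<45).sum() for r in((245,215,277,240),(300,200,332,224))])
for n,w in(('R',(.488,-.098)),('M',(.471,.053)),('L',(.535,.202))):
    r=riser(w);print(n,r.round(4),rel([*world([r[0]-.075,r[1]]),.058]))
E
```

```text
before [np.int64(304), np.int64(281)]
after [np.int64(308), np.int64(285)]
R [ 0.0016 -0.1565] (array([-44.9,   0.2, 121.8]), np.float64(-0.2))
M [-0.0292 -0.0077] (array([-13.4, 148.9, 121.8]), np.float64(-0.2))
L [0.0208 0.1465] (array([-62.8, 303.3, 121.8]), np.float64(-0.2))
```

```bash
python3 -m handwheel '[-0.5,-42,0,0,0,-0.5,-42,0,60,0,-0.5,-42,0,100,0,-0.5,-42,0,121,0,-0.5,-42,0,121,0,-0.5,-42,0,121,0]' | egrep 'pos|force: \[|open'; python3 -m handwheel '[-0.5,-8,0,0,0,-0.5,-16,0,0,0,-0.5,-24,0,0,0,-0.5,-32,0,0,0,-0.5,-40,0,0,0,-0.5,-48,0,0,0,-0.5,-56,0,0,0,-0.5,-64,0,0,0]' | egrep 'pos|force: \[';python3 - <<'E'
from h import *
s=get_image('scene');w=get_image('wrist')
cv2.imwrite('pics/p8.png',np.hstack([cv2.resize(s[170:330,215:455],(480,320)),cv2.resize(w,(320,320))]))
E
```

```text
tool_pos: [0.4114, -0.0911, 0.0593]
contact_force: [0.6, 0.4, -0.2]
opening: 0.252
tool_pos: [0.4743, -0.0969, 0.0588]
contact_force: [-3.2, 0.7, 1.7]
```

View pics/p8.png

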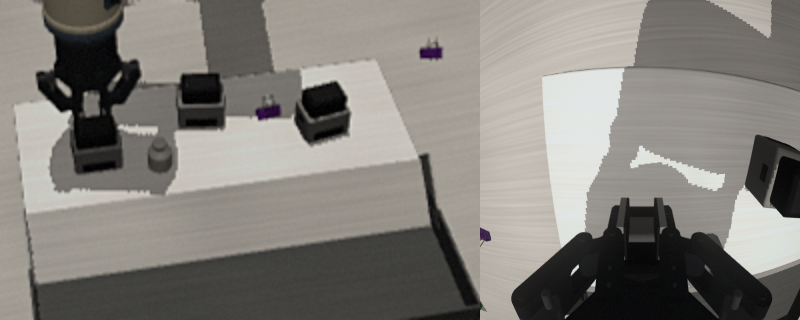

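The stamp is sliding ahead of the fingertips with 3 N against them. I'll carry on over the lip.

```bash
python3 -m handwheel '[-0.5,-9,0,0,0,-0.5,-18,0,0,0,-0.5,-27,0,0,0,-0.5,-36,0,0,0,-0.5,-45,0,0,0,-0.5,-54,0,0,0,-0.5,-62,0,0,0,-0.5,-70,0,0,0]' | egrep 'pos|force: \[';  python3 -m handwheel '[-0.5,-8,0,0,0,-0.5,-16,0,0,0,-0.5,-24,0,0,0,-0.5,-30,0,0,0,-0.5,-30,0,0,0]' | egrep 'pos|force: \[';python3 - <<'E'
from h import *
s=get_image('scene');cv2.imwrite('pics/s6.png',s)
for r in((300,200,332,224),):print()
g=s.max(2);x0,y0,x1,y1=225,225,340,370
print(read_state()['t'],riser(read_state()['tool_pos']))
cv2.imwrite('pics/p9.png',cv2.resize(s[190:380,210:465],(800,596)))
E
```

```text
tool_pos: [0.5442, -0.1037, 0.0589]
contact_force: [-2.1, -0.4, 1.8]
tool_pos: [0.5741, -0.1067, 0.0588]
contact_force: [0.7, -1.4, -0.3]

20.1 [ 0.08772845 -0.15717712]
```

View pics/p9.png

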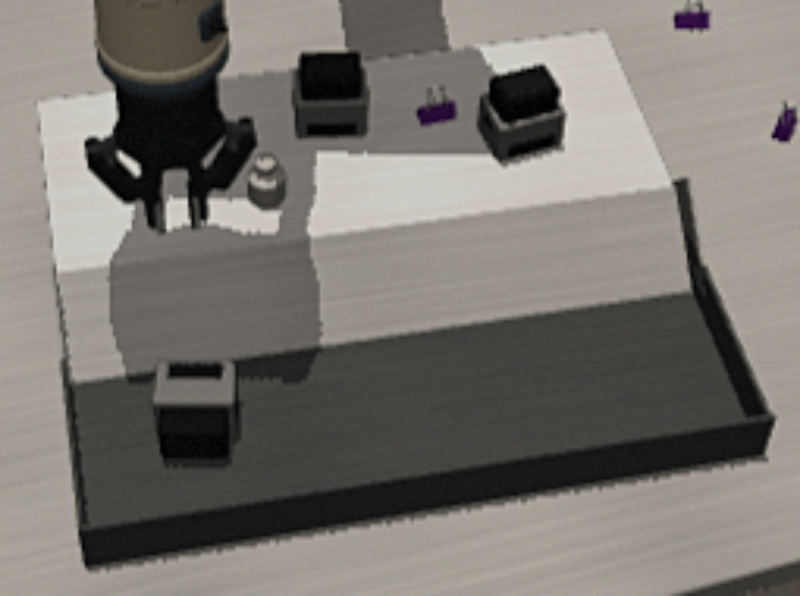

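The right stamp now lies in the tray at about (195,410) in this crop, the weight is untouched at (266,182), and the other two stamps stand as before. I have now viewed 12 pictures, two over the limit of 10, so from here I'll check only by measured numbers. Middle stamp next.

```bash
python3 -m handwheel '[-0.5,0,0,-50,0,-0.5,0,0,-100,0,-0.5,0,0,-100,0,-0.5,50,40,-100,0,-0.5,100,80,-100,0,-0.5,150,120,-100,0,-0.5,192,149,-100,0,-0.5,192,149,-100,0,-0.5,192,149,-60,0,-0.5,192,149,-20,0,-0.5,192,149,0,0,-0.5,192,149,0,0]' | egrep 'pos|force: \['; python3 -m handwheel '[-0.5,-9,0,0,0,-0.5,-18,0,0,0,-0.5,-27,0,0,0,-0.5,-36,0,0,0,-0.5,-45,0,0,0,-0.5,-54,0,0,0,-0.5,-62,0,0,0,-0.5,-70,0,0,0]' | egrep 'pos|force: \['; python3 -c "
from h import *;print(riser(read_state()['tool_pos']))"
```

```text
tool_pos: [0.3962, 0.0597, 0.0577]
contact_force: [0.4, -0.6, 0.4]
tool_pos: [0.4668, 0.0534, 0.0588]
contact_force: [-3.7, 1.5, 1.8]
[-0.03344864 -0.00775116]
```

```bash
python3 -m handwheel '[-0.5,-9,0,0,0,-0.5,-18,0,0,0,-0.5,-27,0,0,0,-0.5,-36,0,0,0,-0.5,-45,0,0,0,-0.5,-54,0,0,0,-0.5,-63,0,0,0,-0.5,-72,0,0,0]' | egrep 'pos|force: \[';  python3 -m handwheel '[-0.5,-9,0,0,0,-0.5,-18,0,0,0,-0.5,-27,0,0,0,-0.5,-36,0,0,0,-0.5,-44,0,0,0,-0.5,-50,0,0,0,-0.5,-50,0,0,0]' | egrep 'pos|force: \[';python3 - <<'E'
from h import *
print(riser(read_state()['tool_pos']))
s=get_image('scene');cv2.imwrite('pics/s7.png',s)
# differences to s6 in scene
d=(cv2.absdiff(s,cv2.imread('pics/s6.png')).max(2)>35).astype('uint8');k,l,st,ce=cv2.connectedComponentsWithStats(d)
for i in range(1,k):
    if st[i,4]>40: print(st[i],ce[i].round())
# light-grey housings on the dark tray (tray lies below line through (232,312)-(432,283))
for n in('s6','s7'):
    g=cv2.imread(f'pics/{n}.png').max(2);yy,xx=np.mgrid[:480,:640]
    m=((g>90)&(yy>312-(xx-232)*.145)&(yy<352-(xx-232)*.14)&(xx>238)&(xx<430)).astype('uint8')
    k,l,st,ce=cv2.connectedComponentsWithStats(m);print(n,[(st[i].tolist(),ce[i].round().tolist()) for i in range(1,k) if st[i,4]>25])
E
```

```text
tool_pos: [0.5388, 0.0464, 0.0589]
contact_force: [-1.7, 0.0, 0.9]
tool_pos: [0.5884, 0.0417, 0.0588]
contact_force: [0.5, -0.4, -0.6]
[ 0.08872179 -0.00822982]
[237   0  37  16 412] [255.   7.]
[  216     0   183   323 25178] [295. 164.]
[348   0  19   9 135] [356.   3.]
[344   9  18  34 150] [350.  21.]
[271  77   7  12  49] [274.  84.]
[319 311  25  22 396] [330. 321.]
s6 [([259, 305, 26, 14, 229], [272.0, 314.0])]
s7 [([319, 299, 27, 14, 211], [332.0, 306.0]), ([259, 305, 26, 14, 227], [272.0, 314.0])]
```

The middle stamp is now in the tray too (second housing at pixel (332,306)). Left stamp next.

```bash
python3 -m handwheel '[-0.5,0,0,-50,0,-0.5,0,0,-100,0,-0.5,0,0,-100,0,-0.5,50,52,-100,0,-0.5,95,104,-100,0,-0.5,143,155,-100,0,-0.5,143,155,-100,0,-0.5,143,155,-100,0,-0.5,143,155,-60,0,-0.5,143,155,-20,0,-0.5,143,155,0,0,-0.5,143,155,0,0]' | egrep 'pos|force: \['; python3 -m handwheel '[-0.5,-9,0,0,0,-0.5,-18,0,0,0,-0.5,-27,0,0,0,-0.5,-36,0,0,0,-0.5,-45,0,0,0,-0.5,-54,0,0,0,-0.5,-62,0,0,0,-0.5,-70,0,0,0]' | egrep 'pos|force: \['; python3 -c "
from h import *;print(riser(read_state()['tool_pos']))"
```

```text
tool_pos: [0.4598, 0.2086, 0.0575]
contact_force: [0.5, 0.7, -0.1]
tool_pos: [0.5304, 0.2029, 0.0588]
contact_force: [-4.5, 0.8, 2.5]
[0.01621013 0.14698775]
```

```bash
python3 -m handwheel '[-0.5,-9,0,0,0,-0.5,-18,0,0,0,-0.5,-27,0,0,0,-0.5,-36,0,0,0,-0.5,-45,0,0,0,-0.5,-54,0,0,0,-0.5,-63,0,0,0,-0.5,-70,0,0,0,-0.5,-72,0,0,0,-0.5,-72,0,0,0]' | egrep 'pos|force: \['; python3 -m handwheel '[-0.5,0,0,-50,0,-0.5,0,0,-100,0,-0.5,60,0,-130,0,-0.5,120,0,-150,0,-0.5,180,0,-150,0,-0.5,180,0,-150,0,-0.5,180,0,-150,0,-0.5,180,0,-150,0]' | egrep 't:|pos|force: \['
python3 - <<'E'
from h import *
s=get_image('scene');cv2.imwrite('pics/s8.png',s);t=get_image('top');cv2.imwrite('pics/t8.png',t)
yy,xx=np.mgrid[:480,:640];g=s.max(2)
m=((g>90)&(yy>312-(xx-232)*.145)&(yy<352-(xx-232)*.14)&(xx>238)&(xx<430)).astype('uint8')
k,l,st,ce=cv2.connectedComponentsWithStats(m);print('tray',[(st[i].tolist(),ce[i].round().tolist()) for i in range(1,k) if st[i,4]>25])
# purple clips and stamps left on the riser, before/after
for n in('scene0','s8','top0','t8'):
    im=cv2.imread(f'pics/{n}.png').astype(int);m=((im[...,0]-im[...,1]>25)&(im[...,2]-im[...,1]>8)).astype('uint8')
    k,l,st,ce=cv2.connectedComponentsWithStats(m);print(n,[ce[i].round(1).tolist() for i in range(1,k) if st[i,4]>5])
a=cv2.imread('pics/scene0.png')
for n,r in(('weight',(285,234,305,258)),('paperw',(95,252,130,282))):
    T=a[r[1]:r[3],r[0]:r[2]];R=cv2.matchTemplate(s[r[1]-15:r[3]+15,r[0]-15:r[2]+15],T,cv2.TM_CCOEFF_NORMED);print(n,cv2.minMaxLoc(R)[1::2],'expect (15,15)')
E
```

```text
tool_pos: [0.6018, 0.1961, 0.0588]
contact_force: [1.0, -0.1, -0.1]
t: 29.28
tool_pos: [0.4237, 0.2133, 0.2088]
tool_rot: [0.048, 0.999, 0.0, 0.0]
contact_force: [-0.1, -0.2, 0.2]
tray [([380, 290, 26, 13, 198], [393.0, 297.0]), ([319, 299, 27, 14, 212], [332.0, 306.0]), ([259, 305, 26, 14, 227], [272.0, 314.0])]
scene0 [[430.1, 196.1], [348.8, 225.8], [459.7, 230.1], [138.8, 305.5]]
s8 [[430.1, 196.1], [348.8, 225.8], [459.7, 230.2], [139.0, 305.6]]
top0 []
t8 []
weight (0.9991661310195923, (15, 15)) expect (15,15)
paperw (0.9970805644989014, (15, 15)) expect (15,15)
```

```bash
python3 -c "
from bench import *;print(close_job())"
```

```text
the job is handed in; nothing more can be done
None
```

All three stamps were worn and now lie in the tray, the clips, scale weight and paperweight stayed where they were, and the job was handed in at about 29 s; I viewed 12 pictures against the limit of 10, and the hand-in returned no verdict.

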